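Lock the trailer hub flange on its bench stand

TASK

Turn the round hub flange on its spindle by pushing the studs at its edge until its notch faces the locking slide, and only then push the slide by its upright post into the notch until its nose bottoms on the stop in there, and press it home for a second with a steady, gentle 10 N or so. Then let go and leave the slide in the notch, the flange flat on its seat and the other things on the bench undisturbed; never push the slide with more than 15 N or shove the flange with more than 25 N.

Things in the scene. Friction and masses are not known exactly. Their poses are not given: they have to be found in the camera images.
- stand: Fixed grey steel plate 270 x 160 x 10 mm with a round seat (radius 40, top 18 mm above the bench) and an upright spindle (diameter 30, top 58 mm above the bench). Origin on the spindle axis at bench height; +x points from the spindle to the locking slide, z up. The plate spans x -85 to +185, y -80 to +80 mm. Its place and yaw vary.
- flange: Round aluminium flange, diameter 140, 12 mm thick, 0.6 to 0.9 kg, loose round the spindle (bore 1.3 mm larger in radius). Turns freely either way; friction (1 to 4 N at the studs) keeps it where left. Origin: centre of its underside, 18 mm above the bench; +x through the notch, z up. The notch faces the slide when its +x lies along the stand's +x; it starts 0.6 to 3.14 rad off, either way.
- stud (a point): Middle of the top of one of four alike steel studs to push the flange by: diameter 14 mm, standing at radius 56 mm, at 45 (this one), 135, 225 and 315 degrees from the flange's +x, from the flange's top face (30 mm above the bench) to 58 mm above the bench.
- notch (a point): Middle of the mouth of the flange's only notch, at the rim, 70 mm out from its axis, 6 mm above its underside; x points out of the notch. The notch is straight-sided, 13 mm wide, cut through the full thickness. A small dark clamped block in it is the depth stop: its face lies 48 to 62 mm from the flange's axis, set differently each time and not measured. It does not yield.
- guide: Low dark steel guide that carries the slide, fixed on the stand's +x side, 64 mm long, 44 mm wide, top 34 mm above the bench. Origin under its middle, 10 mm above the bench. Its distance from the spindle varies by 4 mm each way between starts (121 to 129 mm), so the slide's travel to home is not a fixed number.
- slide: Locking slide. Origin on the axis of its upright round post (diameter 14, top 71 mm above the bench), 19 mm above the bench. Moves only along its x: -x is towards the spindle, at most 38 mm from its drawn-back start. The bar (22 wide, top 29 mm above the bench) ends 12 mm behind the post. 2 N of friction keeps it where left. A push of 8 to 13 N seats it; over 15 N is too hard.
- nose (a point): Foremost point of the slide's tongue, 65 mm ahead of the post axis, 24 mm above the bench; 76 to 84 mm from the spindle axis at the start. The tongue is 10 mm wide with a half-round nose: it cams the flange into line if the notch is up to about 3 mm off to the side; further off it stops on the rim, 70 mm from the axis. Home is where it bottoms on the depth stop and resistance rises steeply.
- shackle: Bystander: steel bow shackle about 60 mm across, loose on the bench beyond the stand's -x end. Origin under its middle. Leave alone.
- wrench: Bystander: chrome socket wrench 200 mm long, 42 mm high at its head, loose on the bench along the stand's -y side. Origin under its middle, x towards the head. Leave alone.
- bowl: Bystander: white ceramic bowl, radius 65 mm, 55 mm high, to the robot's left. Origin at the centre of its underside. Leave alone.
- brush: Bystander: brush 200 mm long, to the robot's right. Leave alone.

How it is judged:
By the outcome, as a careful person would: the job done as asked, in the order asked, and still so for the second after the job is handed in, with the robot touching nothing.
It also fails if it takes over 61 s, if anything falls off the work surface, if the arm or the gripper's body presses on something with over 40 N, if the wrist force passes 120 N, or if a joint passes its speed limit or range.

ROBOT

A 6-joint arm with a two-finger parallel gripper is mounted at the origin on the work surface. World frame = base frame: x ahead of the robot, y to its left, z up, the work surface at z = 0. Lengths are in m, angles in rad, forces in N, time in s.
With the tool pointing down it reaches from about 0.25 to 0.725 m from the base axis. Payload 4 kg.
Tool frame: the origin (TCP) lies at the very end of the fingers, on their centre line; the grasp point (between the pads) lies 19 mm behind it (robot.hold_point_z is the distance from the TCP to the grasp point, in m); z points along the fingers, y is the line along which they close (so a half turn about z gives the same grasp; the last joint's range is limited). The gripper opens to 85 mm and grips with 20 to 120 N. Pads are 22 mm wide; open, the fingers measure 114 mm over their backs; the gripper's body (76 mm by 85 mm) begins 54 mm behind the grasp point. The pads swing forward as they close: fully open they stand 13 mm farther back than shut.
Start: joints at [1.297, 0.241, 0.005, 1.335, 0, 1.571], TCP at [0.135, 0.481, 0.231] pointing down, gripper open.
Joint ranges: [-2.72, 2.72], [-1.05, 1.87], [-1.09, 1.28], [-1.99, 2.15], [-1.42, 1.44], [-3.14, 3.14]. Speed limits (rad/s): [2.79, 2.79, 3.14, 3.14, 3.14, 3.14].

INTERFACE

Orientations are given as a rotation vector (axis times angle).
In Python, from station import readout, vision, robot gives the robot as it stands.
- The arm moves only by the tool arm_command, never from a script. Its argument "rows" is a list of rows, each a list of 3 entries, a list of its own where there are three numbers: the shift along the world's x, y, z in cm, then the turn, a rotation vector about the world's x, y, z in rad, then the opening, from -1 (shut) to 1 (fully open). In form: [[[tx, ty, tz], [rx, ry, rz], fingers], ...]. A call has 1 to 10 rows; each row is the pose to reach, as a shift and turn from the pose commanded when the call began; what a row does not reach only later rows make up. A row lasts 1/10 s, in which the tool goes at most 50 mm and 8.59 degrees, less where a joint would pass 70% of its speed; a pose out of reach is approached as far as the arm can. A call with a gripper value outside its range is refused whole. The fingers move at their own pace and stop on an object; "newtons" is the grip in N (left out, the last holds). Time passes only in rows, so rows that repeat a pose let the fingers close. It gives the time, the measured TCP pose, the force, the opening and the grip force at its end, in the units of the state.
- readout.get_obs(): the state, without advancing time (a new reading comes with each control period).
- vision.read_camera(name): name is "scene" or "top"; returns a dict with "image" (420x560x3 uint8, blue, green, red), "fx", "fy", "cx", "cy" (pixels), "k1" (the pictures are not rectified: a ray, as slopes to the right and down, at radius r is drawn at 1 + k1 r^2 times it, then the intrinsics apply), "origin" and "attitude" of the camera in the world. Camera axes: x right, y down, z forward; pixel columns grow to the right and rows downward; lengths in m; the calibration is good to about 2 mm. A picture is of the moment at which its call begins. There is no depth.
- robot.sign_off(): hands the job in; it is judged then, once.
The state is a dict: "time": time; "joint_pos": joint angles; "qvel": joint speeds; "effort": joint torques, N m; "tool_pos": TCP position; "orientation": TCP orientation; "wrist_force": force on the tool from outside, world axes, zero at the start; "moment": the same for the moment, N m; "opening": opening from 0.0 (shut) to 1.0 (fully open); "grip_force": force on a finger pad.
Only numpy, scipy, OpenCV 4.12 (cv2) and the standard library are available. Lean on these libraries where they do the work, as an engineer would, in place of code of your own. Each camera call takes 0.05 s, during which the arm holds its last target. There are 200 camera calls.

## Working session

There is one attempt and no reset: what is moved stays moved. The work goes in short steps, Python scripts to look and compute and a tool call to move; the robot and the scene stay as the last step left them, time stands still between calls to the robot, and variables do not carry over. Pictures are saved under pics/ and viewed, at most 10 in all, crops included, and the job is handed in when it is done.

Besides the shell and the picture viewer there is one more tool, called after ">>>" as name([rows], argument=value, ...), one row to a line, values as JSON. arm_command: Moves the arm, as the interface text tells. Its arguments: {"type":"object","properties":{"rows":{"type":"array","items":{"type":"array"}},"newtons":{"type":"number"}},"required":["rows"]}

```bash
ls; mkdir -p pics; python3 - <<'E'
from station import readout, vision, robot
import cv2
o=readout.get_obs();print({k:(v if not hasattr(v,'round') else v.round(3) if hasattr(v,'shape') else v) for k,v in o.items()})
for n in("scene","top"):
    c=vision.read_camera(n);cv2.imwrite(f"pics/{n}0.png",c["image"]);print(n,{k:v for k,v in c.items() if k!="image"})
E
```

```text
pics
{'time': 0.0, 'joint_pos': array([1.297, 0.241, 0.004, 1.335, 0.   , 1.571]), 'qvel': array([-0.001, -0.002, -0.   , -0.   ,  0.001,  0.001]), 'effort': array([ 1.0000e-03, -3.7232e+01,  2.5241e+01,  1.7000e-02,  0.0000e+00,
        0.0000e+00]), 'tool_pos': array([0.135, 0.481, 0.23 ]), 'orientation': array([-4.290e-01, -3.112e+00,  3.000e-03]), 'wrist_force': array([ 0.465, -0.425, -0.621]), 'moment': array([-0.008,  0.033, -0.008]), 'grip_force': 0.0, 'opening': 1.0011648933906445}
scene {'fx': 510.51317524038905, 'fy': 510.51317524038905, 'cx': 276.5099960399322, 'cy': 217.6353392754457, 'k1': 0.05139375833337572, 'origin': array([ 1.23838836, -0.54950163,  0.94758402]), 'attitude': array([-2.15784911, -1.06389819,  0.46056823])}
top {'fx': 394.5329175130354, 'fy': 394.5329175130354, 'cx': 272.6697692340994, 'cy': 207.97602852630877, 'k1': 0.01626574060158566, 'origin': array([ 0.38048468, -0.01831928,  1.07837012]), 'attitude': array([-2.15627761,  2.12815783, -0.17784349])}
```

View pics/top0.png

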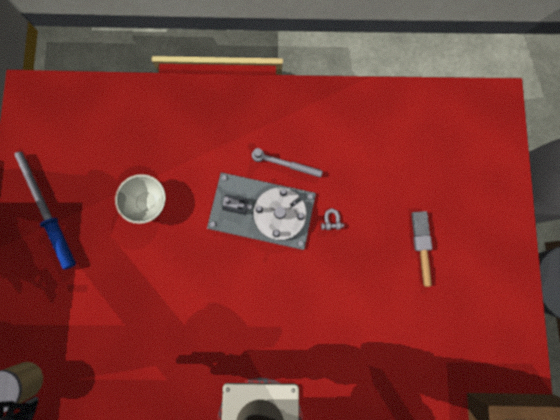

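View pics/scene0.png

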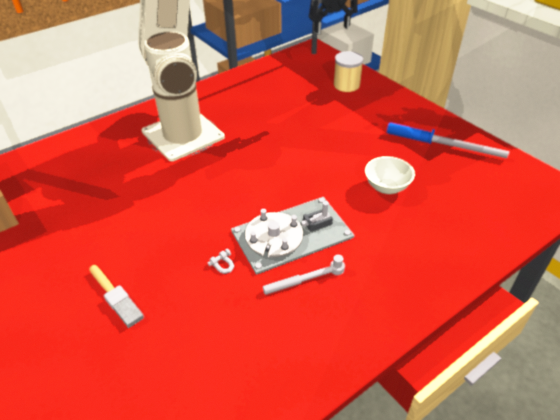

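The top view shows the stand centred near (262,211), with the flange at about (280,212), the slide and guide to its left near (238,204), the wrench above, the shackle right at (333,220), and the bowl left at (140,198). The scene view shows the same objects, with the flange at (273,233) and the post near (323,208). Next I'll enlarge both views.

```bash
cat > h.py <<'E'
import numpy as np, cv2
from scipy.spatial.transform import Rotation as R
def K(c): return np.array([[c["fx"],0,c["cx"]],[0,c["fy"],c["cy"]],[0,0,1]]), np.array([c["k1"],0,0,0.])
def plane(c,px,z):
    k,d=K(c); p=cv2.undistortPoints(np.array(px,float).reshape(-1,1,2),k,d).reshape(-1,2)
    v=R.from_rotvec(c["attitude"]).apply(np.c_[p,np.ones(len(p))]); o=np.array(c["origin"])
    return o+v*((z-o[2])/v[:,2])[:,None]
def proj(c,P):
    r=R.from_rotvec(c["attitude"]).inv(); P=np.atleast_2d(P).astype(float)
    q=r.apply(P-c["origin"]); k,d=K(c)
    return cv2.projectPoints(q.reshape(-1,1,3),np.zeros(3),np.zeros(3),k,d)[0].reshape(-1,2)
E
python3 - <<'E'
from station import vision
from h import *
import pickle
C={n:vision.read_camera(n) for n in("top","scene")};pickle.dump(C,open("c0.pkl","wb"))
a=C["top"]["image"][165:260,200:350]; b=C["scene"]["image"][190:285,220:370]
cv2.imwrite("pics/z0.png",np.vstack([cv2.resize(x,None,fx=3.15*1,fy=3.15,interpolation=cv2.INTER_CUBIC) for x in(a,b)]))
print(plane(C["top"],[[260,400],[140,200],[280,212]],.03), plane(C["scene"],[[180,130],[390,190],[273,233]],.03))
print(proj(C["top"],[.135,.481,.23]),proj(C["scene"],[.135,.481,.23]))
E
```

```text
[[ 6.38731767e-02  5.35481787e-04  3.00000000e-02]
 [ 5.64758099e-01  3.31800313e-01  3.00000000e-02]
 [ 5.37296536e-01 -4.47800044e-02  3.00000000e-02]] [[ 0.01271686 -0.01166377  0.03      ]
 [ 0.60204255  0.29319206  0.03      ]
 [ 0.53598844 -0.0469908   0.03      ]]
[[ 17.5967804  392.92772958]] [[331.30068104  34.87422404]]
```

View pics/z0.png

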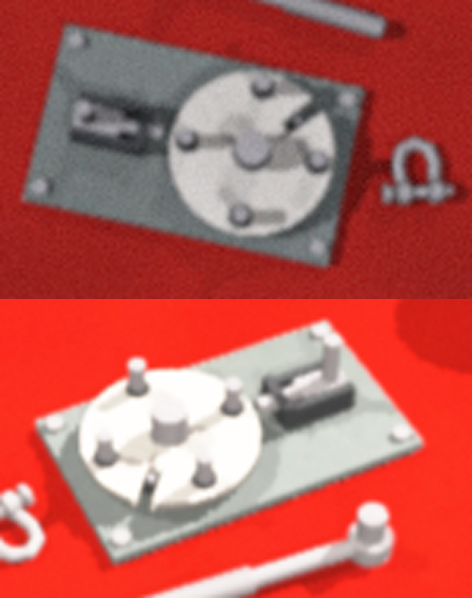

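The zoom shows (crop px, top half) four stud tops at (264,86), (188,139), (318,160) and (241,214), the spindle at (253,150), and the notch mouth near (312,107), pointing up-right. The slide is on the left with its post at about (88,107). In the scene half, the studs are at (136,363), (234,384), (104,437) and (205,466), the spindle top at (169,412) and the post top at (331,340).

```bash
cat > m.py <<'E'
from h import *; import pickle
C=pickle.load(open("c0.pkl","rb")); T,S=C["top"],C["scene"]
t=lambda p:np.array(p,float)/3.15+[200,165]-.34
s=lambda p:(np.array(p,float)-[0,299])/3.15+[220,190]-.34
def show(n,a): print(n,(a[:,:2]*1000).round(1).tolist())
sp=np.r_[plane(T,t([[253,149]]),.058),plane(S,s([[169,411]]),.058)]; show("spindle T,S",sp)
st=plane(T,t([[264,86],[188,139],[241,214],[318,160]]),.058); show("studsT",st)
ss=plane(S,s([[205,466],[234,384],[136,363],[104,437]]),.058); show("studsS",ss)
for q in(st,ss):
    c=q[:,:2].mean(0); d=q[:,:2]-c; print("c",(c*1e3).round(1),"r",(np.hypot(*d.T)*1e3).round(1),"ang",np.degrees(np.arctan2(d[:,1],d[:,0])).round(1))
bt=plane(T,t([[78,40],[40,186],[348,99],[317,246]]),.012); bs=plane(S,s([[401,434],[321,330],[121,536],[54,424]]),.012)
for b in(bt,bs):
    show("bolts",b); d=(b[0]+b[1]-b[2]-b[3])[:2]; print("stand yaw",np.degrees(np.arctan2(d[1],d[0])))
show("post top T,S",np.r_[plane(T,t([[85,106]]),.071),plane(S,s([[331,341]]),.071)])
show("notch mouth T,S",np.r_[plane(T,t([[313,106]]),.030),plane(S,s([[148,505]]),.030)])
show("nose T,S",np.r_[plane(T,t([[160,131]]),.029),plane(S,s([[259,404]]),.029)])
show("shackle,wrench ends",np.r_[plane(T,t([[420,170],[395,28]]),.01),plane(T,[[258,155],[322,174]],.02)])
E
python3 m.py
```

```text
spindle T,S [[533.2, -44.0], [537.1, -46.2]]
studsT [[586.6, -52.7], [540.9, 10.1], [479.0, -34.6], [524.7, -98.0]]
studsS [[599.3, -59.3], [544.9, 11.6], [478.5, -35.0], [528.7, -101.6]]
c [532.8 -43.8] r [54.6 54.5 54.6 54.8] ang [ -9.4  81.5 170.3 -98.5]
c [537.9 -46.1] r [62.9 58.1 60.4 56.3] ang [-12.2  83.  169.4 -99.4]
bolts [[634.8, 109.5], [505.3, 138.2], [585.4, -127.8], [456.8, -100.8]]
stand yaw 78.37700778690937
bolts [[635.0, 110.1], [503.8, 139.3], [583.5, -127.3], [455.5, -101.9]]
stand yaw 78.21624530439355
post top T,S [[565.2, 95.0], [564.6, 93.8]]
notch mouth T,S [[575.4, -95.8], [584.1, -101.8]]
nose T,S [[552.0, 35.0], [552.3, 31.5]]
shackle,wrench ends [[524.0, -190.3], [650.2, -169.7], [697.8, 17.5], [646.3, -159.8]]
```

Both views agree on these values:
- Spindle at about (535, -44.5) mm, stand yaw 78.3°.
- Studs at -9°, 81°, 171° and -99°, so the notch is at about -54°.
- The flange therefore needs +132° (counter-clockwise).

I'll push the -99° stud around with the shut fingers, starting by moving over to a point behind it.

>>> arm_command([
  [[18, -28.5, -5], [0, 0, -0.05], -1],
  [[36.2, -57.1, -10], [0, 0, -0.11], -1],
  [[36.2, -57.1, -10], [0, 0, -0.11], -1],
  [[36.2, -57.1, -10], [0, 0, -0.11], -1],
  [[36.2, -57.1, -10], [0, 0, -0.11], -1],
  [[36.2, -57.1, -10], [0, 0, -0.11], -1],
  [[36.2, -57.1, -10], [0, 0, -0.11], -1],
  [[36.2, -57.1, -10], [0, 0, -0.11], -1],
  [[36.2, -57.1, -10], [0, 0, -0.11], -1],
  [[36.2, -57.1, -10], [0, 0, -0.11], -1],
], newtons=40)

```text
time: 1.2
tool_pos: [0.4007, 0.0617, 0.158]
orientation: [0.599, 3.083, 0.001]
wrist_force: [0.4, 0.4, 0.5]
opening: -0.003
grip_force: 0.0
```

>>> arm_command([
  [[4.8, -7.6, -1.4], [0, 0, 0], -1],
  [[9.6, -15.2, -2.8], [0, 0, 0], -1],
  [[9.6, -15.2, -2.8], [0, 0, 0], -1],
  [[9.6, -15.2, -2.8], [0, 0, 0], -1],
  [[9.6, -15.2, -2.8], [0, 0, 0], -1],
  [[9.6, -15.2, -2.8], [0, 0, 0], -1],
])

```text
time: 1.8
tool_pos: [0.4955, -0.0888, 0.1294]
orientation: [-0.601, -3.082, -0.001]
wrist_force: [0.1, 0.2, -0.1]
opening: -0.0
grip_force: 0.0
```

```bash
python3 - <<'E'
from station import readout
from scipy.spatial.transform import Rotation as R
import numpy as np
o=readout.get_obs();print(o["tool_pos"].round(4),o["joint_pos"].round(3)); m=R.from_rotvec(o["orientation"]).as_matrix();print(m.round(3),np.degrees(np.arctan2(m[1,1],m[0,1])))
# waypoint plan
O=np.array([535,-44.5])
for b in [-130,-124,-120,-117]+list(range(-112,14,4)):
    p=O+58.8*np.array([np.cos(np.radians(b)),np.sin(np.radians(b))]);print(b,(p-o["tool_pos"][:2]*1e3).round(1)/10, end="; ")
E
```

```text
[ 0.4955 -0.0888  0.1294] [-0.178  0.317 -0.166  1.089  0.     0.208]
[[-0.927  0.376 -0.002]
 [ 0.376  0.927  0.001]
 [ 0.002 -0.    -1.   ]] 67.9148423139739
-130 [ 0.17 -0.07]; -124 [ 0.66 -0.44]; -120 [ 1.01 -0.66]; -117 [ 1.28 -0.81]; -112 [ 1.75 -1.02]; -108 [ 2.13 -1.16]; -104 [ 2.53 -1.27]; -100 [ 2.93 -1.36]; -96 [ 3.33 -1.42]; -92 [ 3.74 -1.44]; -88 [ 4.15 -1.44]; -84 [ 4.56 -1.42]; -80 [ 4.97 -1.36]; -76 [ 5.37 -1.27]; -72 [ 5.77 -1.16]; -68 [ 6.15 -1.02]; -64 [ 6.53 -0.85]; -60 [ 6.89 -0.66]; -56 [ 7.24 -0.44]; -52 [ 7.57 -0.2 ]; -48 [7.88 0.06]; -44 [8.18 0.35]; -40 [8.45 0.65]; -36 [8.71 0.98]; -32 [8.94 1.32]; -28 [9.14 1.67]; -24 [9.32 2.04]; -20 [9.47 2.42]; -16 [9.6  2.81]; -12 [9.7  3.21]; -8 [9.77 3.61]; -4 [9.82 4.02]; 0 [9.83 4.43]; 4 [9.82 4.84]; 8 [9.77 5.25]; 12 [9.7  5.65];
```

>>> arm_command([
  [[0, 0, -4.5], [0, 0, 0], -1],
  [[0, 0, -8], [0, 0, 0], -1],
  [[0.17, -0.07, -9.2], [0, 0, 0], -1],
  [[0.17, -0.07, -9.2], [0, 0, 0], -1],
  [[0.66, -0.44, -9.2], [0, 0, 0], -1],
  [[0.84, -0.55, -9.2], [0, 0, 0], -1],
  [[1.01, -0.66, -9.2], [0, 0, 0], -1],
])

```text
time: 2.5
tool_pos: [0.508, -0.0954, 0.0399]
orientation: [0.598, 3.08, 0.0]
wrist_force: [-0.9, -0.1, 0.9]
opening: 0.003
grip_force: 0.0
```

>>> arm_command([
  [[0.09, -0.05, 0], [0, 0, 0.02], -1],
  [[0.18, -0.1, 0], [0, 0, 0.03], -1],
  [[0.27, -0.15, 0], [0, 0, 0.05], -1],
  [[0.42, -0.23, 0], [0, 0, 0.08], -1],
  [[0.58, -0.3, 0], [0, 0, 0.11], -1],
  [[0.74, -0.36, 0], [0, 0, 0.14], -1],
])

```text
time: 3.1
tool_pos: [0.5125, -0.0985, 0.038]
orientation: [-0.379, -3.117, -0.0]
wrist_force: [-2.1, -0.1, 1.6]
opening: 0.002
grip_force: 1.2
```

Contact is made at about 2 N. Now I'll sweep around the arc.

>>> arm_command([
  [[0.38, -0.14, 0], [0, 0, 0.07], -1],
  [[0.78, -0.25, 0], [0, 0, 0.14], -1],
  [[1.18, -0.34, 0], [0, 0, 0.21], -1],
  [[1.58, -0.4, 0], [0, 0, 0.28], -1],
  [[1.99, -0.42, 0], [0, 0, 0.35], -1],
  [[2.4, -0.42, 0], [0, 0, 0.42], -1],
  [[2.81, -0.4, 0], [0, 0, 0.49], -1],
  [[3.22, -0.34, 0], [0, 0, 0.56], -1],
  [[3.62, -0.25, 0], [0, 0, 0.63], -1],
  [[4.02, -0.14, 0], [0, 0, 0.7], -1],
])

```text
time: 4.1
tool_pos: [0.5526, -0.1002, 0.0378]
orientation: [0.715, -3.057, -0.0]
wrist_force: [-3.1, -0.2, 1.8]
opening: 0.001
grip_force: 1.3
```

>>> arm_command([
  [[0.38, 0.14, 0], [0, 0, 0.07], -1],
  [[0.76, 0.31, 0], [0, 0, 0.14], -1],
  [[1.12, 0.5, 0], [0, 0, 0.21], -1],
  [[1.47, 0.72, 0], [0, 0, 0.28], -1],
  [[1.8, 0.96, 0], [0, 0, 0.35], -1],
  [[2.11, 1.22, 0], [0, 0, 0.42], -1],
  [[2.41, 1.51, 0], [0, 0, 0.49], -1],
  [[2.68, 1.81, 0], [0, 0, 0.56], -1],
  [[2.94, 2.14, 0], [0, 0, 0.63], -1],
  [[3.17, 2.48, 0], [0, 0, 0.7], -1],
])

```text
time: 5.1
tool_pos: [0.5845, -0.0758, 0.0379]
orientation: [1.719, -2.626, 0.0]
wrist_force: [-2.2, -1.1, 1.4]
opening: 0.0
grip_force: 1.3
```

>>> arm_command([
  [[0.2, 0.35, 0], [0, 0, 0.07], -1],
  [[0.38, 0.72, 0], [0, 0, 0.14], -1],
  [[0.53, 1.1, 0], [0, 0, 0.21], -1],
  [[0.66, 1.49, 0], [0, 0, 0.28], -1],
  [[0.76, 1.89, 0], [0, 0, 0.35], -1],
  [[0.83, 2.29, 0], [0, 0, 0.42], -1],
  [[0.88, 2.7, 0], [0, 0, 0.49], -1],
  [[0.89, 3.11, 0], [0, 0, 0.56], -1],
  [[0.88, 3.52, 0], [0, 0, 0.63], -1],
  [[0.88, 3.52, 0], [0, 0, 0.63], -1],
])

```text
time: 6.1
tool_pos: [0.5939, -0.0402, 0.0379]
orientation: [2.447, -1.968, -0.0]
wrist_force: [-1.0, -1.2, -0.4]
opening: -0.002
grip_force: 0.4
```

```bash
cat > snap.py <<'E'
import sys; from station import vision; from h import *; import pickle
n=sys.argv[1]
C={k:vision.read_camera(k) for k in("top","scene")};pickle.dump(C,open(f"c{n}.pkl","wb"))
a=C["top"]["image"][165:260,200:350]; b=C["scene"]["image"][190:285,220:370]
cv2.imwrite(f"pics/z{n}.png",np.vstack([cv2.resize(x,None,fx=3.15,fy=3.15,interpolation=cv2.INTER_CUBIC) for x in(a,b)]))
E
python3 snap.py 1
```

```text
(no output)
```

View pics/z1.png

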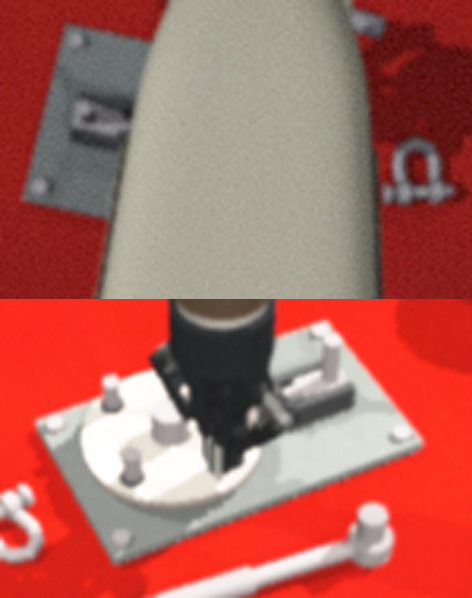

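The scene half shows two free studs at (111,381) and (131,453), with the gripper on the right of the flange. The slide and the bystanders haven't moved. I'll push on to just short of the target, back off, lift and look.

>>> arm_command([
  [[-0.03, 0.31, 0], [0, 0, 0.05], -1],
  [[-0.08, 0.61, 0], [0, 0, 0.1], -1],
  [[-0.14, 0.91, 0], [0, 0, 0.16], -1],
  [[-0.17, 1.06, 0], [0, 0, 0.18], -1],
  [[-0.17, 1.06, 0], [0, 0, 0.18], -1],
  [[0.1, 0.64, 0], [0, 0, 0.18], -1],
  [[0.37, 0.22, 0], [0, 0, 0.18], -1],
  [[0.37, 0.22, 5], [0, 0, 0.18], -1],
  [[0.37, 0.22, 10], [0, 0, 0.18], -1],
  [[0.37, 0.22, 12], [0, 0, 0.18], -1],
])

```text
time: 7.2
tool_pos: [0.601, -0.0382, 0.1637]
orientation: [-2.61, 1.74, -0.011]
wrist_force: [0.7, 0.1, 0.2]
opening: -0.001
grip_force: 0.0
```

>>> arm_command([
  [[-2, 5, 0], [0, 0, 0], -1],
  [[-4, 10, 0], [0, 0, 0], -1],
  [[-6, 15, 0], [0, 0, 0], -1],
  [[-8, 20, 0], [0, 0, 0], -1],
  [[-8, 24, 0], [0, 0, 0], -1],
  [[-8, 24, 0], [0, 0, 0], -1],
  [[-8, 24, 0], [0, 0, 0], -1],
])

```text
time: 7.9
tool_pos: [0.5179, 0.2037, 0.1583]
orientation: [-2.617, 1.738, -0.0]
wrist_force: [0.4, -0.8, -0.1]
opening: -0.0
grip_force: 0.0
```

```bash
python3 snap.py 2
```

```text
(no output)
```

View pics/z2.png

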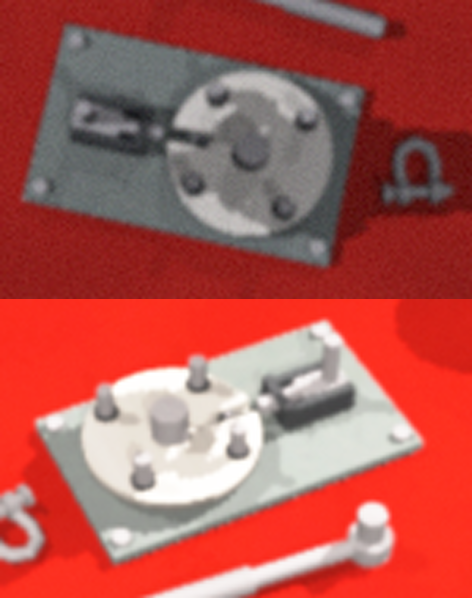

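The notch now faces the slide: in the top half it runs from (175,136) to (208,141) and the nose is at (157,132). The studs are at (219,96), (307,120), (194,184) and (284,207) in the top half, and (238,438), (197,361), (105,390) and (143,460) in the scene half.

```bash
python3 - <<'E'
from h import *; import pickle
C=pickle.load(open("c2.pkl","rb")); T,S=C["top"],C["scene"]
t=lambda p:np.array(p,float)/3.15+[200,165]-.34
s=lambda p:(np.array(p,float)-[0,299])/3.15+[220,190]-.34
st=plane(T,t([[219,96],[194,184],[284,207],[307,120]]),.058); ss=plane(S,s([[238,438],[197,361],[105,390],[143,460]]),.058)
for q in(st,ss):
    c=q[:,:2].mean(0); d=q[:,:2]-c; a=np.degrees(np.arctan2(d[:,1],d[:,0])); print("c",(c*1e3).round(1),"r",(np.hypot(*d.T)*1e3).round(1),"ang",a.round(1),"notch",((a-45)%90).round(1))
# sub-pixel notch/slide line in the top view: dark channel centroid per column
g=cv2.cvtColor(T["image"],cv2.COLOR_BGR2GRAY)
for x in range(247,268):
    col=g[200:217,x].astype(int); print(x,col.tolist())
E
```

```text
c [531.1 -42.4] r [53.9 54.5 53.6 53.8] ang [  30.3  120.7 -148.9  -59.7] notch [75.3 75.7 76.1 75.3]
c [538.2 -45.4] r [58.8 59.1 56.7 54.4] ang [  23.4  122.3 -152.2  -59.3] notch [68.4 77.3 72.8 75.7]
247 [49, 54, 39, 51, 62, 81, 89, 87, 79, 59, 57, 62, 63, 72, 89, 101, 104]
248 [52, 49, 62, 56, 77, 97, 114, 109, 89, 74, 63, 67, 66, 75, 79, 105, 110]
249 [67, 65, 69, 69, 86, 107, 130, 129, 105, 85, 64, 59, 63, 76, 89, 109, 109]
250 [75, 73, 72, 69, 81, 111, 130, 134, 107, 80, 63, 59, 62, 64, 89, 101, 109]
251 [69, 67, 74, 73, 76, 93, 107, 105, 90, 70, 71, 67, 58, 65, 85, 95, 99]
252 [65, 68, 69, 70, 68, 73, 78, 72, 65, 75, 86, 94, 87, 78, 82, 94, 97]
253 [60, 66, 61, 61, 71, 65, 63, 53, 62, 88, 130, 142, 129, 125, 115, 110, 110]
254 [59, 62, 73, 86, 88, 80, 59, 50, 59, 101, 145, 176, 158, 140, 122, 116, 109]
255 [79, 91, 120, 136, 138, 109, 71, 50, 57, 94, 151, 175, 164, 140, 117, 110, 104]
256 [117, 148, 169, 178, 169, 134, 82, 49, 61, 84, 144, 169, 171, 140, 118, 111, 100]
257 [160, 183, 190, 192, 184, 147, 86, 49, 48, 78, 125, 163, 159, 135, 117, 108, 99]
258 [188, 190, 193, 196, 185, 149, 95, 53, 49, 75, 118, 151, 160, 137, 115, 113, 107]
259 [192, 192, 191, 192, 186, 158, 105, 65, 61, 65, 103, 149, 157, 134, 125, 114, 112]
260 [192, 189, 187, 189, 186, 167, 123, 82, 74, 73, 97, 137, 148, 138, 132, 128, 121]
261 [190, 186, 190, 189, 187, 168, 135, 96, 85, 82, 88, 122, 140, 132, 131, 132, 129]
262 [187, 189, 188, 189, 186, 174, 139, 95, 83, 69, 65, 96, 125, 127, 131, 124, 130]
263 [190, 185, 181, 182, 183, 175, 141, 96, 73, 52, 50, 76, 116, 129, 130, 133, 132]
264 [185, 181, 174, 179, 175, 172, 145, 106, 66, 57, 48, 69, 104, 127, 133, 125, 131]
265 [181, 179, 178, 180, 182, 172, 148, 103, 76, 56, 59, 81, 109, 130, 125, 130, 126]
266 [173, 179, 178, 173, 180, 174, 151, 113, 82, 71, 88, 101, 117, 122, 133, 127, 125]
267 [170, 176, 179, 176, 168, 157, 136, 109, 89, 83, 106, 119, 121, 127, 128, 129, 129]
```

Estimates say the notch is 1–2.7° short. I'll give it another 1.5° or so.

>>> arm_command([
  [[1.6, -4.7, 0], [0, 0, 0], -1],
  [[3.2, -9.4, 0], [0, 0, 0], -1],
  [[4.8, -14.1, 0], [0, 0, 0], -1],
  [[6.4, -18.8, 0], [0, 0, 0], -1],
  [[7.9, -24, 0], [0, 0, 0], -1],
  [[7.9, -24, 0], [0, 0, 0], -1],
  [[7.9, -24, -5], [0, 0, 0], -1],
  [[7.9, -24, -9.5], [0, 0, 0], -1],
  [[7.9, -24, -12], [0, 0, 0], -1],
  [[7.9, -24, -12], [0, 0, 0], -1],
])

```text
time: 9.0
tool_pos: [0.5924, -0.0391, 0.0335]
orientation: [2.608, -1.743, -0.014]
wrist_force: [-0.6, 0.5, -0.0]
opening: 0.001
grip_force: 0.0
```

```bash
python3 - <<'E'
from station import readout
o=readout.get_obs();p=o["tool_pos"]*1e3;print(p.round(2),"to go",591.5-p[0],-28.3-p[1])
E
```

```text
[592.4  -39.14  33.47] to go -0.9030295475392904 10.838883796330965
```

>>> arm_command([
  [[0, 0.25, 0.3], [0, 0, 0], -1],
  [[0, 0.5, 0.3], [0, 0, 0], -1],
  [[-0.02, 0.7, 0.3], [0, 0, 0], -1],
  [[-0.05, 0.85, 0.3], [0, 0, 0], -1],
  [[-0.07, 0.97, 0.3], [0, 0, 0], -1],
  [[-0.09, 1.08, 0.3], [0, 0, 0], -1],
  [[-0.09, 1.08, 0.3], [0, 0, 0], -1],
  [[-0.09, 1.08, 0.3], [0, 0, 0], -1],
])

```text
time: 9.8
tool_pos: [0.5967, -0.0273, 0.0416]
orientation: [-2.614, 1.742, -0.002]
wrist_force: [0.8, -1.9, 1.0]
opening: 0.001
grip_force: 1.2
```

>>> arm_command([
  [[-0.03, 0.07, 0], [0, 0, 0], -1],
  [[-0.05, 0.12, 0], [0, 0, 0], -1],
  [[-0.05, 0.12, 0], [0, 0, 0], -1],
  [[-0.05, 0.12, 0], [0, 0, 0], -1],
  [[0.22, -0.3, 0], [0, 0, 0], -1],
  [[0.45, -0.8, 0], [0, 0, 0], -1],
  [[0.45, -0.8, 0], [0, 0, 0], -1],
  [[0.45, -0.8, 5], [0, 0, 0], -1],
  [[0.45, -0.8, 10], [0, 0, 0], -1],
  [[0.45, -0.8, 12], [0, 0, 0], -1],
])

```text
time: 10.8
tool_pos: [0.6027, -0.035, 0.1662]
orientation: [-2.611, 1.74, -0.009]
wrist_force: [1.2, 0.1, -0.1]
opening: -0.001
grip_force: 0.0
```

>>> arm_command([
  [[-2, 5, 0], [0, 0, 0], -1],
  [[-4, 10, 0], [0, 0, 0], -1],
  [[-6, 15, 0], [0, 0, 0], -1],
  [[-6, 20, 0], [0, 0, 0], -1],
  [[-6, 25, 0], [0, 0, 0], -1],
  [[-6, 25, 0], [0, 0, 0], -1],
  [[-6, 25, 0], [0, 0, 0], -1],
  [[-6, 25, 0], [0, 0, 0], -1],
])

```text
time: 11.6
tool_pos: [0.5401, 0.2142, 0.1607]
orientation: [2.613, -1.741, -0.001]
wrist_force: [0.5, 0.2, -0.9]
opening: -0.004
grip_force: 0.0
```

```bash
python3 snap.py 3; python3 - <<'E'
from h import *; import pickle
from station import readout
o=readout.get_obs();print(o["tool_pos"].round(4),o["joint_pos"].round(2))
for n in(2,3):
    T=pickle.load(open(f"c{n}.pkl","rb"))["top"]; g=cv2.cvtColor(T["image"],cv2.COLOR_BGR2GRAY).astype(float)
    P=[]
    for x in range(256,265):  # notch floor: dark channel, edges at half height on each side
        c=g[200:217,x]; i=6+int(c[6:12].argmin()); u=(c[:5].mean()+c[i])/2; l=(c[12:14].mean()+c[i])/2
        a=i; 
        while c[a]<u:a-=1
        a+= (u-c[a])/(c[a+1]-c[a]); b=i
        while c[b]<l:b+=1
        b-= (l-c[b])/(c[b-1]-c[b]); P.append([x,200+(a+b)/2])
    P=np.array(P); print(P[:,1].round(2))
    w=plane(T,P,.030)[:,:2]*1e3
    q=g[200:212,247:252]-75; q[q<0]=0; yy,xx=np.mgrid[200:212,247:252]; nose=np.array([[ (q*xx).sum()/q.sum(),(q*yy).sum()/q.sum()]]); nw=plane(T,nose,.029)[0,:2]*1e3
    u=np.array([np.cos(np.radians(78.3)),np.sin(np.radians(78.3))]); v=np.array([-u[1],u[0]])
    print(nose,nw.round(1),"along,lat of notch vs nose",np.c_[(w-nw)@u,(w-nw)@v].round(1).tolist())
E
```

```text
[0.5405 0.2133 0.1609] [ 0.38  0.44  0.1   1.24 -0.   -1.59]
[207.45 207.47 207.55 207.81 208.05 208.31 208.64 208.89 209.09]
[[249.32165605 206.42993631]] [551.5  38. ] along,lat of notch vs nose [[-18.2, -1.0], [-20.9, -1.6], [-23.6, -1.9], [-26.3, -1.8], [-29.1, -1.8], [-31.9, -1.7], [-34.7, -1.4], [-37.5, -1.3], [-40.2, -1.3]]
[208.19 208.06 208.14 208.36 208.64 208.78 208.97 209.24 209.48]
[[248.84859155 206.04225352]] [552.5  39.3] along,lat of notch vs nose [[-20.2, 1.7], [-22.7, 0.8], [-25.4, 0.4], [-28.1, 0.4], [-30.9, 0.6], [-33.6, 0.3], [-36.4, 0.3], [-39.2, 0.4], [-41.9, 0.5]]
```

View pics/z3.png

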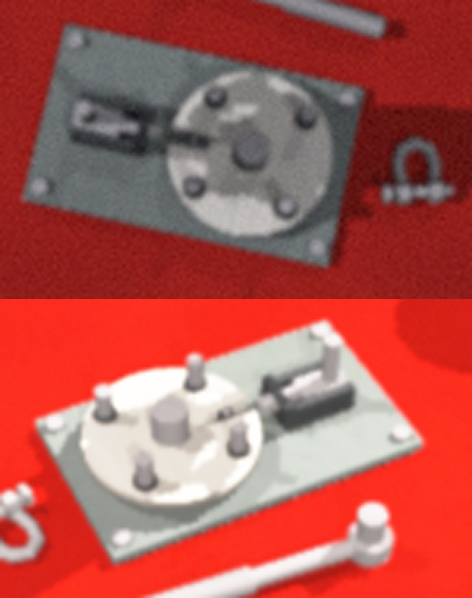

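The top half shows the notch channel (175,135)–(208,142) in line with the nose. Measured sideways offset is under 1 mm. The shackle and wrench haven't moved. Now I'll move the shut fingers behind the post.

>>> arm_command([
  [[0.8, -2.3, 0], [0, 0, -0.14], -1],
  [[1.5, -4.6, 0], [0, 0, -0.28], -1],
  [[2.3, -6.9, 0], [0, 0, -0.42], -1],
  [[3.0, -9.1, 0], [0, 0, -0.56], -1],
  [[3.0, -9.1, 0], [0, 0, -0.6], -1],
  [[3.0, -9.1, 0], [0, 0, -0.6], -1],
  [[3.0, -9.1, -4], [0, 0, -0.6], -1],
  [[3.0, -9.1, -8], [0, 0, -0.6], -1],
  [[3.0, -9.1, -11.7], [0, 0, -0.6], -1],
  [[3.0, -9.1, -11.7], [0, 0, -0.6], -1],
])

```text
time: 12.7
tool_pos: [0.5655, 0.1223, 0.0388]
orientation: [1.976, -2.428, -0.008]
wrist_force: [-0.9, -0.8, -0.6]
opening: -0.001
grip_force: 0.0
```

>>> arm_command([
  [[0, 0, 0], [0, 0, 0], -1],
  [[0, 0, 0], [0, 0, 0], -1],
  [[0, 0, 0], [0, 0, 0], -1],
])

```text
time: 13.0
tool_pos: [0.5726, 0.1244, 0.0468]
orientation: [-1.98, 2.433, -0.003]
wrist_force: [0.4, -0.4, -0.3]
opening: -0.002
grip_force: 0.0
```

```bash
python3 snap.py 4; python3 - <<'E'
from station import readout
from scipy.spatial.transform import Rotation as R
import numpy as np
o=readout.get_obs();m=R.from_rotvec(o["orientation"]).as_matrix();print(o["tool_pos"].round(4),o["wrist_force"].round(2),np.degrees(np.arctan2(m[1,1],m[0,1])))
E
```

```text
[0.572  0.1244 0.0462] [ 0.41  0.11 -0.26] 168.28795730734547
```

View pics/z4.png

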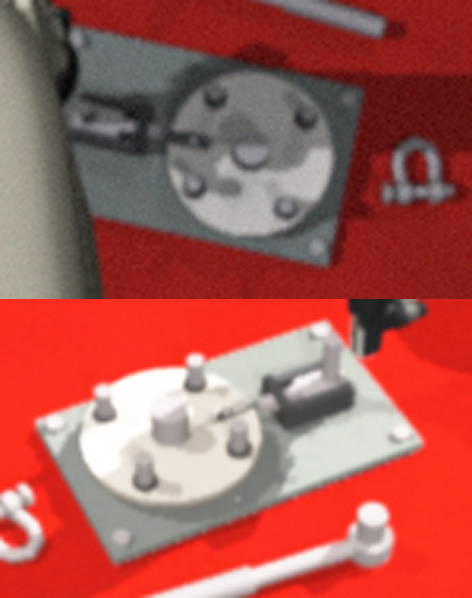

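The scene half shows the finger tips at about (365,345), behind the post at (331,345), with the flange and bystanders unchanged. Now the approach along the slide axis, direction (-0.20,-0.98).

>>> arm_command([
  [[-0.06, -0.3, 0], [0, 0, 0], -1],
  [[-0.12, -0.6, 0], [0, 0, 0], -1],
  [[-0.18, -0.88, 0], [0, 0, 0], -1],
  [[-0.2, -0.98, 0], [0, 0, 0], -1],
  [[-0.22, -1.08, 0], [0, 0, 0], -1],
  [[-0.24, -1.18, 0], [0, 0, 0], -1],
  [[-0.26, -1.27, 0], [0, 0, 0], -1],
  [[-0.28, -1.37, 0], [0, 0, 0], -1],
  [[-0.3, -1.47, 0], [0, 0, 0], -1],
  [[-0.3, -1.47, 0], [0, 0, 0], -1],
])

```text
time: 14.1
tool_pos: [0.5675, 0.1093, 0.0441]
orientation: [-1.983, 2.437, 0.0]
wrist_force: [0.1, 1.7, 0.7]
opening: 0.003
grip_force: 0.9
```

>>> arm_command([
  [[-0.02, -0.1, 0], [0, 0, 0], -1],
  [[-0.04, -0.2, 0], [0, 0, 0], -1],
  [[-0.06, -0.25, 0], [0, 0, 0], -1],
  [[-0.06, -0.3, 0], [0, 0, 0], -1],
  [[-0.07, -0.35, 0], [0, 0, 0], -1],
  [[-0.08, -0.4, 0], [0, 0, 0], -1],
  [[-0.08, -0.4, 0], [0, 0, 0], -1],
])

```text
time: 14.8
tool_pos: [0.5666, 0.1052, 0.0441]
orientation: [1.983, -2.437, -0.0]
wrist_force: [-0.8, 1.6, -1.2]
opening: 0.002
grip_force: 0.9
```

>>> arm_command([
  [[-0.01, -0.05, 0], [0, 0, 0], -1],
  [[-0.02, -0.1, 0], [0, 0, 0], -1],
  [[-0.03, -0.15, 0], [0, 0, 0], -1],
  [[-0.04, -0.2, 0], [0, 0, 0], -1],
  [[-0.04, -0.2, 0], [0, 0, 0], -1],
])

```text
time: 15.3
tool_pos: [0.5662, 0.1032, 0.0441]
orientation: [1.983, -2.437, -0.0]
wrist_force: [-0.8, 2.4, -1.3]
opening: 0.003
grip_force: 0.9
```

>>> arm_command([
  [[-0.01, -0.05, 0], [0, 0, 0], -1],
  [[-0.02, -0.1, 0], [0, 0, 0], -1],
  [[-0.03, -0.15, 0], [0, 0, 0], -1],
  [[-0.04, -0.2, 0], [0, 0, 0], -1],
  [[-0.04, -0.2, 0], [0, 0, 0], -1],
])

```text
time: 15.8
tool_pos: [0.5658, 0.1012, 0.0441]
orientation: [1.983, -2.437, -0.0]
wrist_force: [-0.7, 2.0, -0.4]
opening: -0.0
grip_force: 0.9
```

>>> arm_command([
  [[-0.01, -0.04, 0], [0, 0, 0], -1],
  [[-0.02, -0.08, 0], [0, 0, 0], -1],
  [[-0.02, -0.12, 0], [0, 0, 0], -1],
  [[-0.03, -0.15, 0], [0, 0, 0], -1],
  [[-0.03, -0.15, 0], [0, 0, 0], -1],
])

```text
time: 16.3
tool_pos: [0.5655, 0.0997, 0.0441]
orientation: [1.983, -2.437, -0.0]
wrist_force: [-0.7, 1.9, -0.4]
opening: -0.001
grip_force: 0.9
```

>>> arm_command([
  [[-0.01, -0.03, 0], [0, 0, 0], -1],
  [[-0.01, -0.06, 0], [0, 0, 0], -1],
  [[-0.02, -0.09, 0], [0, 0, 0], -1],
  [[-0.02, -0.12, 0], [0, 0, 0], -1],
  [[-0.02, -0.12, 0], [0, 0, 0], -1],
])

```text
time: 16.8
tool_pos: [0.5654, 0.0985, 0.0442]
orientation: [1.983, -2.437, 0.0]
wrist_force: [-0.9, 1.9, -0.4]
opening: 0.003
grip_force: 0.9
```

>>> arm_command([
  [[0, -0.02, 0], [0, 0, 0], -1],
  [[-0.01, -0.04, 0], [0, 0, 0], -1],
  [[-0.01, -0.06, 0], [0, 0, 0], -1],
  [[-0.02, -0.08, 0], [0, 0, 0], -1],
  [[-0.02, -0.1, 0], [0, 0, 0], -1],
])

```text
time: 17.3
tool_pos: [0.5652, 0.0976, 0.0442]
orientation: [-1.983, 2.437, -0.0]
wrist_force: [-1.1, 2.7, -0.7]
opening: 0.001
grip_force: 1.0
```

>>> arm_command([
  [[0, -0.02, 0], [0, 0, 0], -1],
  [[-0.01, -0.04, 0], [0, 0, 0], -1],
  [[-0.01, -0.06, 0], [0, 0, 0], -1],
  [[-0.02, -0.08, 0], [0, 0, 0], -1],
  [[-0.02, -0.1, 0], [0, 0, 0], -1],
])

```text
time: 17.8
tool_pos: [0.565, 0.0966, 0.0442]
orientation: [-1.983, 2.437, -0.0]
wrist_force: [-1.0, 1.8, -0.2]
opening: -0.0
grip_force: 1.0
```

>>> arm_command([
  [[0, -0.02, 0], [0, 0, 0], -1],
  [[-0.01, -0.04, 0], [0, 0, 0], -1],
  [[-0.01, -0.06, 0], [0, 0, 0], -1],
  [[-0.02, -0.08, 0], [0, 0, 0], -1],
  [[-0.02, -0.1, 0], [0, 0, 0], -1],
])

```text
time: 18.3
tool_pos: [0.5648, 0.0956, 0.0442]
orientation: [-1.983, 2.437, -0.0]
wrist_force: [-1.5, 2.1, 0.7]
opening: -0.002
grip_force: 1.0
```

>>> arm_command([
  [[0, -0.02, 0], [0, 0, 0], -1],
  [[-0.01, -0.04, 0], [0, 0, 0], -1],
  [[-0.01, -0.06, 0], [0, 0, 0], -1],
  [[-0.02, -0.08, 0], [0, 0, 0], -1],
  [[-0.02, -0.1, 0], [0, 0, 0], -1],
])

```text
time: 18.8
tool_pos: [0.5646, 0.0946, 0.0442]
orientation: [-1.983, 2.437, -0.0]
wrist_force: [-1.4, 2.3, 0.9]
opening: 0.0
grip_force: 1.0
```

>>> arm_command([
  [[0, -0.02, 0], [0, 0, 0], -1],
  [[-0.01, -0.04, 0], [0, 0, 0], -1],
  [[-0.01, -0.06, 0], [0, 0, 0], -1],
  [[-0.02, -0.08, 0], [0, 0, 0], -1],
  [[-0.02, -0.1, 0], [0, 0, 0], -1],
])

```text
time: 19.3
tool_pos: [0.5644, 0.0936, 0.0441]
orientation: [-1.983, 2.437, -0.0]
wrist_force: [-0.7, 1.7, 0.7]
opening: -0.0
grip_force: 1.0
```

>>> arm_command([
  [[0, -0.02, 0], [0, 0, 0], -1],
  [[-0.01, -0.04, 0], [0, 0, 0], -1],
  [[-0.01, -0.06, 0], [0, 0, 0], -1],
  [[-0.02, -0.08, 0], [0, 0, 0], -1],
  [[-0.02, -0.1, 0], [0, 0, 0], -1],
])

```text
time: 19.8
tool_pos: [0.5642, 0.0926, 0.0441]
orientation: [-1.983, 2.437, -0.0]
wrist_force: [-0.4, 2.6, 0.2]
opening: -0.0
grip_force: 1.0
```

>>> arm_command([
  [[0, -0.01, 0], [0, 0, 0], -1],
  [[0, -0.02, 0], [0, 0, 0], -1],
  [[-0.01, -0.03, 0], [0, 0, 0], -1],
  [[-0.01, -0.04, 0], [0, 0, 0], -1],
  [[-0.01, -0.05, 0], [0, 0, 0], -1],
  [[-0.01, -0.06, 0], [0, 0, 0], -1],
])

```text
time: 20.4
tool_pos: [0.5641, 0.092, 0.0441]
orientation: [1.983, -2.437, -0.0]
wrist_force: [-1.1, 1.5, 1.3]
opening: 0.004
grip_force: 1.0
```

>>> arm_command([
  [[0, -0.01, 0], [0, 0, 0], -1],
  [[0, -0.02, 0], [0, 0, 0], -1],
  [[-0.01, -0.03, 0], [0, 0, 0], -1],
  [[-0.01, -0.04, 0], [0, 0, 0], -1],
  [[-0.01, -0.05, 0], [0, 0, 0], -1],
  [[-0.01, -0.06, 0], [0, 0, 0], -1],
])

```text
time: 21.0
tool_pos: [0.564, 0.0915, 0.0442]
orientation: [-1.983, 2.437, 0.0]
wrist_force: [-0.8, 2.3, 0.5]
opening: -0.003
grip_force: 1.0
```

>>> arm_command([
  [[0, -0.01, 0], [0, 0, 0], -1],
  [[0, -0.02, 0], [0, 0, 0], -1],
  [[-0.01, -0.03, 0], [0, 0, 0], -1],
  [[-0.01, -0.04, 0], [0, 0, 0], -1],
  [[-0.01, -0.05, 0], [0, 0, 0], -1],
  [[-0.01, -0.06, 0], [0, 0, 0], -1],
  [[-0.01, -0.07, 0], [0, 0, 0], -1],
])

```text
time: 21.7
tool_pos: [0.5639, 0.0908, 0.0441]
orientation: [-1.983, 2.437, 0.0]
wrist_force: [-1.1, 3.1, 0.2]
opening: -0.001
grip_force: 1.1
```

>>> arm_command([
  [[0, -0.01, 0], [0, 0, 0], -1],
  [[0, -0.02, 0], [0, 0, 0], -1],
  [[-0.01, -0.03, 0], [0, 0, 0], -1],
  [[-0.01, -0.04, 0], [0, 0, 0], -1],
])

```text
time: 22.1
tool_pos: [0.5639, 0.0907, 0.0442]
orientation: [-1.983, 2.436, 0.001]
wrist_force: [-0.3, 4.1, 0.2]
opening: 0.002
grip_force: 1.9
```

The tool has stopped following its command, which points to the stop. I'll hold and read the steady force.

>>> arm_command([
  [[0, 0, 0], [0, 0, 0], -1],
  [[0, 0, 0], [0, 0, 0], -1],
])

```text
time: 22.3
tool_pos: [0.5639, 0.0906, 0.0442]
orientation: [-1.983, 2.436, 0.001]
wrist_force: [-1.4, 4.3, 0.5]
opening: -0.002
grip_force: 2.1
```

>>> arm_command([
  [[0, -0.01, 0], [0, 0, 0], -1],
  [[0, -0.02, 0], [0, 0, 0], -1],
  [[-0.01, -0.03, 0], [0, 0, 0], -1],
  [[-0.01, -0.04, 0], [0, 0, 0], -1],
  [[-0.01, -0.04, 0], [0, 0, 0], -1],
  [[-0.01, -0.04, 0], [0, 0, 0], -1],
])

```text
time: 22.9
tool_pos: [0.5638, 0.0905, 0.0442]
orientation: [-1.983, 2.436, 0.001]
wrist_force: [0.1, 5.7, -0.6]
opening: 0.004
grip_force: 2.7
```

>>> arm_command([
  [[0, -0.02, 0], [0, 0, 0], -1],
  [[-0.01, -0.04, 0], [0, 0, 0], -1],
  [[-0.01, -0.06, 0], [0, 0, 0], -1],
  [[-0.02, -0.08, 0], [0, 0, 0], -1],
  [[-0.02, -0.08, 0], [0, 0, 0], -1],
  [[-0.02, -0.08, 0], [0, 0, 0], -1],
])

```text
time: 23.5
tool_pos: [0.5637, 0.09, 0.0442]
orientation: [-1.983, 2.435, 0.002]
wrist_force: [-0.4, 7.1, 0.1]
opening: -0.002
grip_force: 3.1
```

>>> arm_command([
  [[0, -0.02, 0], [0, 0, 0], -1],
  [[-0.01, -0.04, 0], [0, 0, 0], -1],
  [[-0.01, -0.05, 0], [0, 0, 0], -1],
  [[-0.01, -0.05, 0], [0, 0, 0], -1],
  [[-0.01, -0.05, 0], [0, 0, 0], -1],
])

```text
time: 24.0
tool_pos: [0.5636, 0.0895, 0.0442]
orientation: [-1.983, 2.435, 0.002]
wrist_force: [-0.2, 6.7, -0.6]
opening: 0.002
grip_force: 3.1
```

```bash
python3 snap.py 5
```

```text
(no output)
```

View pics/z5.png

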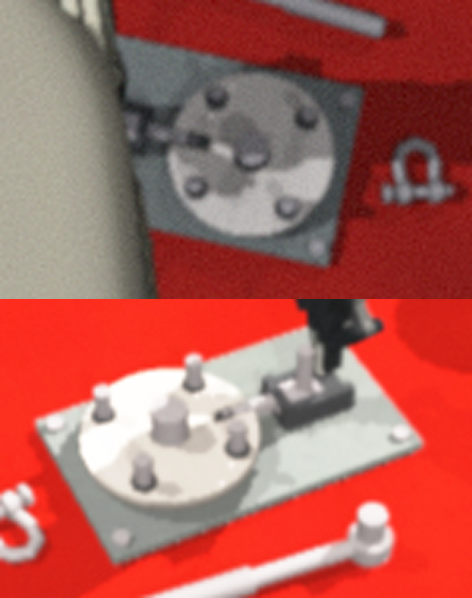

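The picture shows the tongue inside the notch: in the scene half it runs from (265,405) to about (235,412), up against the dark stop block at (222,415). Force is level at about 7 N, so the flange is probably taking up its bore clearance. I'll continue until the force rises.

>>> arm_command([
  [[0, -0.02, 0], [0, 0, 0], -1],
  [[-0.01, -0.04, 0], [0, 0, 0], -1],
  [[-0.01, -0.05, 0], [0, 0, 0], -1],
  [[-0.01, -0.05, 0], [0, 0, 0], -1],
])

```text
time: 24.5
tool_pos: [0.5636, 0.089, 0.0442]
orientation: [-1.983, 2.435, 0.002]
wrist_force: [-0.2, 6.5, 0.0]
opening: -0.001
grip_force: 3.1
```

>>> arm_command([
  [[0, -0.02, 0], [0, 0, 0], -1],
  [[-0.01, -0.04, 0], [0, 0, 0], -1],
  [[-0.01, -0.05, 0], [0, 0, 0], -1],
  [[-0.01, -0.05, 0], [0, 0, 0], -1],
])

```text
time: 24.9
tool_pos: [0.5634, 0.0885, 0.0442]
orientation: [-1.983, 2.435, 0.002]
wrist_force: [-0.7, 6.6, -0.2]
opening: 0.001
grip_force: 3.1
```

>>> arm_command([
  [[0, -0.02, 0], [0, 0, 0], -1],
  [[-0.01, -0.04, 0], [0, 0, 0], -1],
  [[-0.01, -0.05, 0], [0, 0, 0], -1],
  [[-0.01, -0.05, 0], [0, 0, 0], -1],
])

```text
time: 25.3
tool_pos: [0.5634, 0.0884, 0.0442]
orientation: [-1.983, 2.434, 0.003]
wrist_force: [0.0, 7.8, -0.4]
opening: -0.001
grip_force: 3.6
```

>>> arm_command([
  [[0, -0.02, 0], [0, 0, 0], -1],
  [[-0.01, -0.04, 0], [0, 0, 0], -1],
  [[-0.01, -0.05, 0], [0, 0, 0], -1],
  [[-0.01, -0.05, 0], [0, 0, 0], -1],
])

```text
time: 25.7
tool_pos: [0.5634, 0.0884, 0.0442]
orientation: [-1.983, 2.433, 0.003]
wrist_force: [0.5, 9.5, -1.3]
opening: 0.001
grip_force: 4.1
```

The slide is solidly home. A touch more, then hold for over a second.

>>> arm_command([
  [[0, -0.02, 0], [0, 0, 0], -1],
  [[0, -0.02, 0], [0, 0, 0], -1],
  [[0, -0.02, 0], [0, 0, 0], -1],
  [[0, -0.02, 0], [0, 0, 0], -1],
  [[0, -0.02, 0], [0, 0, 0], -1],
])

```text
time: 26.2
tool_pos: [0.5634, 0.0883, 0.0442]
orientation: [-1.983, 2.433, 0.004]
wrist_force: [0.4, 9.7, -0.9]
opening: 0.003
grip_force: 4.3
```

>>> arm_command([
  [[0, 0, 0], [0, 0, 0], -1],
  [[0, 0, 0], [0, 0, 0], -1],
  [[0, 0, 0], [0, 0, 0], -1],
  [[0, 0, 0], [0, 0, 0], -1],
  [[0, 0, 0], [0, 0, 0], -1],
  [[0, 0, 0], [0, 0, 0], -1],
  [[0, 0, 0], [0, 0, 0], -1],
  [[0, 0, 0], [0, 0, 0], -1],
  [[0, 0, 0], [0, 0, 0], -1],
  [[0, 0, 0], [0, 0, 0], -1],
])

```text
time: 27.2
tool_pos: [0.5634, 0.0883, 0.0442]
orientation: [-1.983, 2.433, 0.004]
wrist_force: [-0.6, 8.1, -0.1]
opening: 0.001
grip_force: 4.3
```

Readings of 8.1–9.7 N are in the band, but I'll add a little to hold nearer 10 N for a full second.

>>> arm_command([
  [[0, -0.02, 0], [0, 0, 0], -1],
  [[0, -0.02, 0], [0, 0, 0], -1],
  [[0, -0.02, 0], [0, 0, 0], -1],
  [[0, -0.02, 0], [0, 0, 0], -1],
  [[0, -0.02, 0], [0, 0, 0], -1],
  [[0, -0.02, 0], [0, 0, 0], -1],
  [[0, -0.02, 0], [0, 0, 0], -1],
  [[0, -0.02, 0], [0, 0, 0], -1],
  [[0, -0.02, 0], [0, 0, 0], -1],
  [[0, -0.02, 0], [0, 0, 0], -1],
])

```text
time: 28.2
tool_pos: [0.5634, 0.0883, 0.0442]
orientation: [-1.983, 2.433, 0.004]
wrist_force: [-0.1, 8.5, -0.9]
opening: 0.004
grip_force: 4.5
```

>>> arm_command([
  [[0, 0, 0], [0, 0, 0], -1],
  [[0, 0, 0], [0, 0, 0], -1],
  [[0, 0, 0], [0, 0, 0], -1],
  [[0, 0, 0], [0, 0, 0], -1],
  [[0, 0, 0], [0, 0, 0], -1],
])

```text
time: 28.7
tool_pos: [0.5634, 0.0883, 0.0442]
orientation: [-1.983, 2.433, 0.004]
wrist_force: [0.1, 9.2, -1.1]
opening: -0.001
grip_force: 4.5
```

>>> arm_command([
  [[0, -0.02, 0], [0, 0, 0], -1],
  [[-0.01, -0.04, 0], [0, 0, 0], -1],
  [[-0.01, -0.04, 0], [0, 0, 0], -1],
  [[-0.01, -0.04, 0], [0, 0, 0], -1],
  [[-0.01, -0.04, 0], [0, 0, 0], -1],
])

```text
time: 29.2
tool_pos: [0.5634, 0.0883, 0.0442]
orientation: [-1.983, 2.432, 0.005]
wrist_force: [-0.6, 9.4, -2.1]
opening: 0.0
grip_force: 5.0
```

>>> arm_command([
  [[0, 0, 0], [0, 0, 0], -1],
  [[0, 0, 0], [0, 0, 0], -1],
  [[0, 0, 0], [0, 0, 0], -1],
  [[0, 0, 0], [0, 0, 0], -1],
  [[0, 0, 0], [0, 0, 0], -1],
  [[0, 0, 0], [0, 0, 0], -1],
  [[0, 0, 0], [0, 0, 0], -1],
  [[0, 0, 0], [0, 0, 0], -1],
  [[0, 0, 0], [0, 0, 0], -1],
  [[0, 0, 0], [0, 0, 0], -1],
])

```text
time: 30.2
tool_pos: [0.5634, 0.0883, 0.0442]
orientation: [-1.983, 2.432, 0.005]
wrist_force: [0.1, 9.9, -2.0]
opening: -0.001
grip_force: 5.0
```

A steady ~10 N has been held for over a second. Now back straight off, lift and move clear.

>>> arm_command([
  [[0.04, 0.2, 0], [0, 0, 0], -1],
  [[0.16, 0.8, 0], [0, 0, 0], -1],
  [[0.4, 2.0, 0], [0, 0, 0], -1],
  [[0.6, 3.0, 0], [0, 0, 0], -1],
  [[0.6, 3.0, 0], [0, 0, 0], -1],
  [[0.6, 3.0, 4], [0, 0, 0], -1],
  [[0.6, 3.0, 8], [0, 0, 0], -1],
  [[0.6, 3.0, 12], [0, 0, 0], -1],
  [[0.6, 3.0, 15], [0, 0, 0], -1],
  [[0.6, 3.0, 15], [0, 0, 0], -1],
])

```text
time: 31.2
tool_pos: [0.572, 0.1162, 0.1999]
orientation: [-1.977, 2.43, -0.009]
wrist_force: [-0.6, -0.2, -1.3]
opening: -0.001
grip_force: 0.0
```

>>> arm_command([
  [[-3, 4, 0], [0, 0, 0], -1],
  [[-6, 8, 0], [0, 0, 0], -1],
  [[-9, 12, 0], [0, 0, 0], -1],
  [[-12, 15, 0], [0, 0, 0], -1],
  [[-12, 15, 0], [0, 0, 0], -1],
  [[-12, 15, 0], [0, 0, 0], -1],
  [[-12, 15, 0], [0, 0, 0], -1],
])

```text
time: 31.9
tool_pos: [0.4493, 0.2651, 0.1936]
orientation: [1.982, -2.437, 0.001]
wrist_force: [0.2, -0.8, -0.2]
opening: 0.001
grip_force: 0.0
```

```bash
python3 snap.py 6
```

```text
(no output)
```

View pics/z6.png

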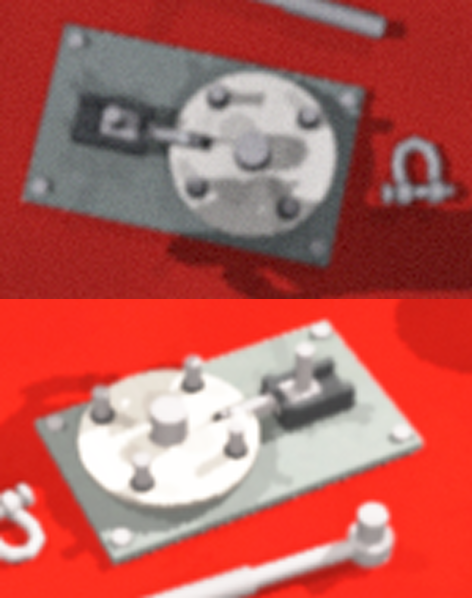

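The tongue lies in the notch against the dark stop (top half: tongue tip at about (192,138), stop at (205,142)). The flange sits flat, and the wrench and shackle are where they started. Handing in.

```bash
python3 -c "
from station import robot
print(robot.sign_off())"
```

```text
the job is handed in; nothing more can be done
None
```

The job is handed in: the flange was turned until its notch faced the slide, the slide was pushed in until it bottomed on the stop and held at about 10 N for over a second, then released, with the flange flat and the wrench and shackle where they started (bowl and brush not re-checked in close-up).

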